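# Tip used sample tubes through the sash of a bench waste bin

### The arm

A 6-joint arm with a two-finger parallel gripper is mounted at the origin on the work surface. World frame = base frame: x ahead of the robot, y to its left, z up, the work surface at z = 0. Lengths are in m, angles in rad, forces in N, time in s.
With the tool pointing down it reaches from about 0.35 to 0.775 m from the base axis. Payload 7.3 kg.
Tool frame: the origin (TCP) lies between the finger pads; the fingertips stand 25 mm ahead of it and the grasp point (between the pads) lies 6 mm ahead of it; y points along the fingers, z is the direction in which the jaws open and shut, and the axes are right-handed (so a half turn about y gives the same grasp; the last joint's range is limited). The gripper opens to 92 mm and grips with 3 to 60 N. Pads are 19 mm wide; open, the fingers measure 130 mm over their backs; the gripper's body (75 mm by 190 mm) begins 47 mm behind the grasp point.
Start: joints at [-1.454, 0.342, 1.524, -0, 1.275, -0.146], TCP at [0.136, -0.507, 0.252] pointing down, gripper open.
Joint ranges: [-2.53, 2.53], [-0.77, 2.02], [0.04, 2.7], [-1, 4.14], [0.28, 2.66], [-3.11, 3.11]. Speed limits (rad/s): [2.57, 2.57, 3.14, 3.14, 3.14, 3.14].

### API

Orientations are given as [roll, pitch, yaw] about the fixed x, y, z axes, in that order (R = Rz(yaw) Ry(pitch) Rx(roll)).
In Python, from cell import sensors, read_camera, hand_in gives the robot as it stands. The module is installed in compiled form; this text tells all that it offers.
- The arm moves only by the tool send_rows, never from a script. Its argument "motion" is a list that holds one entry, the list of rows, each a list of 4 numbers: the shift along the tool's x, y, z in m, then the turn about the tool's y in degrees. In form: [[[tx, ty, tz, twist], ...]]. A call has 1 to 8 rows; each row is the pose to reach, as a shift and turn from the pose measured when the call began, along the tool's axes at that moment; what a row does not reach only later rows make up. A row lasts 1/10 s, in which the tool goes at most 50 mm and 8.59 degrees, less where a joint would pass 70% of its speed; a pose out of reach is approached as far as the arm can. A call with a gripper value outside its range is refused whole. "gripper" is the opening, from 0 (shut) to 1 (fully open), set as the call begins (left out, the last holds). The fingers move at their own pace and stop on an object; "grip_force" is the grip in N (left out, the last holds). Time passes only in rows, so rows that repeat a pose let the fingers close. It gives the time, the measured TCP pose, the force and the opening at its end, in the units of the state.
- sensors.observe(): the state, without advancing time (a new reading comes with each control period).
- read_camera(name): name is "scene" or "side" or "wrist"; returns a dict with "frame" (384x512x3 uint8, red, green, blue), "fx", "fy", "cx", "cy" (pixels), "distortion" ([k1, k2, p1, p2, k3] as OpenCV has them; the pictures are not rectified), "extrinsics" (4x4, takes a point from world to camera coordinates). Camera axes: x right, y up, looking along -z (the intrinsics and any distortion apply to the point x, -y, -z); pixel columns grow to the right and rows downward; lengths in m; the calibration is good to about 2 mm. A picture is of the moment at which its call begins. There is no depth.
- hand_in(): hands the job in, once; it reports no verdict.
The state is a dict: "time": time; "qpos": joint angles; "qvel": joint speeds; "joint_efforts": joint torques, N m; "tool_pos": TCP position; "tool_rot": TCP orientation; "contact_force": force on the tool from outside, world axes, zero at the start; "torque": the same for the moment, N m; "opening": finger opening in m.
Only numpy, scipy, OpenCV 4.12 (cv2) and the standard library are available. Lean on these libraries where they do the work, as an engineer would, in place of code of your own. Each camera call takes 0.05 s, during which the arm holds its last target.

### The job

Raise the sash of the waste bin all the way by its blue handle, tip the yellow tray over the chute so that all five used sample tubes slide into the bin, then stand the empty tray back upright on the bench and push the sash fully down again. Leave the other things on the bench where they stand.

Things in the scene. Friction and masses are not known exactly. Their poses are not given: they have to be found in the camera images.
- bin: Fixed waste bin, a clear covered box with red edges, 190 long x 170 wide x 130 mm high, chute at its front end. Origin on the bench under the sash, mid-width; x horizontal, the way parts slide in; y across; z up. Box from x = 0 to 190; inner floor at z = 5, inside y = -80 to 80. Sash guides at y = +-84 rise to z = 205 mm.
- chute_top (a point): Middle of the upper front edge of the bin's steel chute floor, at bin x = -120, z = 125 mm; axes as the bin's. The floor falls straight from here to x = 0, z = 50 (under the sash) and ends inside at x = 20, z = 37 mm. 150 mm wide between cheeks 5 mm thick, 30 mm above the floor. The mouth under the raised sash is 70 mm high.
- sash (a joint): Height of the bin's clear vertical sliding sash above its closed position (m): 0 shut, 0.070 fully raised. It stays where it is left; about 8 N raises it, 3 N lowers it.
- sash_handle (a point): Middle of the top face of the sash's blue handle, a bar 12 mm thick (along the bin's x), 70 mm long (along the bin's y) and 38 mm tall on the top edge of the sash; 179 mm above the bench when the sash is shut, 249 mm fully raised. Free on all sides: the bin's cover lies 50 mm below the bar's top when shut.
- tray: Loose yellow scoop-shaped tray, 200 g, 118 wide, 46 mm high, 4 mm walls. Origin on its underside; x towards the pouring lip, y across, z up. Rear wall at x = -79, sides at y = +-59, inside floor z = 4 from x = -75 to 40, then a ramp up 20 degrees to the open lip at x = 84, z = 20 mm. Handle: black upright fin at the rear, 10 thick (along y), x = -113 to -63, free from z = 46 to 105 mm.
- tray_grip (a point): Point to grip in the tray's black fin, at x = -88, y = 0, z = 80 mm of the tray; 25 mm below the fin's top. Axes as the tray's.
- tray_lip (a point): Middle of the tray's pouring lip, upper face, at x = 84, y = 0, z = 20 mm of the tray. Axes as the tray's.
- tube0: Loose white capped sample tube with blue cap, 14 g, 56 mm long, 18 mm thick, the cap 20 mm; lies in the tray at first. Origin on its axis at mid-length, x towards the cap.
- tube1: Loose white capped sample tube with green cap, 14 g, 56 mm long, 18 mm thick, the cap 20 mm; lies in the tray at first. Origin on its axis at mid-length, x towards the cap.
- tube2: Loose white capped sample tube with blue cap, 14 g, 56 mm long, 18 mm thick, the cap 20 mm; lies in the tray at first. Origin on its axis at mid-length, x towards the cap.
- tube3: Loose white capped sample tube with orange cap, 14 g, 56 mm long, 18 mm thick, the cap 20 mm; lies in the tray at first. Origin on its axis at mid-length, x towards the cap.
- tube4: Loose white capped sample tube with blue cap, 14 g, 56 mm long, 18 mm thick, the cap 20 mm; lies in the tray at first. Origin on its axis at mid-length, x towards the cap.
- reagent_bottle: Loose bystander: amber bottle with blue cap, 60 mm diameter, 125 mm high. Origin at the centre of its underside, z up.
- buffer_jar: Loose bystander: small clear jar with white cap, 56 mm diameter, 75 mm high. Origin at the centre of its underside, z up.
- tube_rack: Loose bystander: white rack of large tubes with blue and green caps, 85 x 150 x 91 mm. Origin at the centre of its underside, z up.
Not all that is in view belongs to the job. Leave any pink or purple look-alike of the tube2 alone.

How it is judged:
By the outcome, as a careful person would: the job done as asked, in the order asked, and still so for the second after the job is handed in, with the robot touching nothing.
It also fails if it takes over 70 s, if anything falls off the work surface, if the arm or the gripper's body presses on something with over 40 N, if the wrist force passes 120 N, or if a joint passes its speed limit or range.

## Working session

There is one attempt and no reset: what is moved stays moved. The work goes in short steps, Python scripts to look and compute and a tool call to move; the robot and the scene stay as the last step left them, time stands still between calls to the robot, and variables do not carry over. Pictures are saved under pics/ and viewed, and the job is handed in when it is done.

Besides the shell and the picture viewer there is one more tool, called after "Call:" in YAML: its name, and indented under it one key for each argument. send_rows: Moves the arm, as the interface text tells. Its arguments: {"type":"object","properties":{"motion":{"type":"array"},"gripper":{"type":"number"},"grip_force":{"type":"number"}},"required":["motion"]}

```bash
mkdir -p pics; cat > h.py <<'E'
import numpy as np, cv2
from cell import sensors, read_camera, hand_in
from scipy.spatial.transform import Rotation as R
def snap(n,f):
    c=read_camera(n); cv2.imwrite('pics/'+f,c['frame'][:,:,::-1]); return c
def ray(c,u,v):
    K=np.array([[c['fx'],0,c['cx']],[0,c['fy'],c['cy']],[0,0,1.]])
    p=cv2.undistortPoints(np.array([[[u,v]]],float),K,np.array(c['distortion'],float))[0,0]
    E=np.array(c['extrinsics']); d=E[:3,:3].T@np.array([p[0],-p[1],-1]); o=-E[:3,:3].T@E[:3,3]
    return o,d/np.linalg.norm(d)
def onz(c,u,v,z):
    o,d=ray(c,u,v); return o+d*(z-o[2])/d[2]
def proj(c,P):
    E=np.array(c['extrinsics']); q=E[:3,:3]@np.asarray(P,float)+E[:3,3]
    K=np.array([[c['fx'],0,c['cx']],[0,c['fy'],c['cy']],[0,0,1.]])
    return cv2.projectPoints(np.array([[q[0],-q[1],-q[2]]]),np.zeros(3),np.zeros(3),K,np.array(c['distortion'],float))[0][0,0]
def tri(c1,p1,c2,p2):
    o1,d1=ray(c1,*p1);o2,d2=ray(c2,*p2)
    A=np.stack([d1,-d2],1);t=np.linalg.lstsq(A,o2-o1,rcond=None)[0]
    a=o1+d1*t[0];b=o2+d2*t[1];return (a+b)/2,np.linalg.norm(a-b)
E
python3 - <<'E'
from h import *
np.set_printoptions(precision=4,suppress=True)
for n in ['scene','side','wrist']:
    c=snap(n,n+'0.png'); E=np.array(c['extrinsics']); print(n,-E[:3,:3].T@E[:3,3],-E[2,:3],c['fx'],c['distortion'])
s=sensors.observe();print(s)
E
```

```text
scene [1.1668 0.0727 0.8354] [-0.6125 -0.1313 -0.7795] 379.40008528421544 [-0.0834  0.      0.      0.      0.    ]
side [ 0.4739 -0.7565  0.6064] [ 0.138   0.8232 -0.5507] 448.9947679567014 [0.0052 0.     0.     0.     0.    ]
wrist [ 0.2043 -0.4886  0.3831] [-0.2544 -0.0668 -0.9648] 343.5135016189326 [-0.1013  0.      0.      0.      0.    ]
{'time': 0.15, 'qpos': array([-1.454 ,  0.3426,  1.5248, -0.    ,  1.2754, -0.146 ]), 'qvel': array([ 0.0001, -0.0016, -0.003 , -0.0012, -0.0013,  0.0002]), 'joint_efforts': array([  0.0012, -43.1469, -24.4355,   0.0717,   0.0537,  -0.0001]), 'tool_pos': array([ 0.1364, -0.5067,  0.2512]), 'tool_rot': array([-1.572 ,  0.0002, -2.8787]), 'contact_force': array([ 0.5981,  0.4678, -0.0598]), 'torque': array([-0.0074,  0.0171, -0.0046]), 'opening': 0.09153411650591686}
```

View pics/scene0.png

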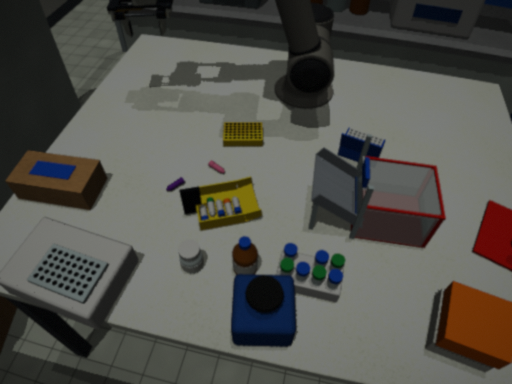

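View pics/side0.png

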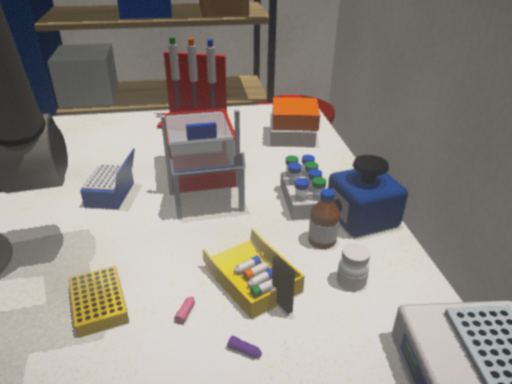

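View pics/wrist0.png

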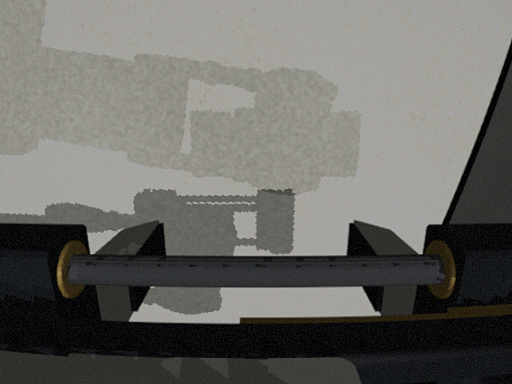

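The scene view shows the tray at about (225,205), with the fin at (190,200). The bin is at (375,200) with its chute facing the tray. The bottle (245,255), jar (190,255) and rack (312,270) are bystanders. I'll enlarge the views to measure.

```bash
python3 - <<'E'
import cv2
a=cv2.imread('pics/scene0.png');b=cv2.imread('pics/side0.png')
cv2.imwrite('pics/sc_bin.png',cv2.resize(a[120:260,290:460],None,fx=4.5,fy=4.2857 and 4.5,interpolation=cv2.INTER_CUBIC)[:600])
cv2.imwrite('pics/sc_tray.png',cv2.resize(a[160:250,160:280],None,fx=6,fy=6,interpolation=cv2.INTER_CUBIC))
cv2.imwrite('pics/si_bin.png',cv2.resize(b[95:220,140:260],None,fx=4.5,fy=4.5,interpolation=cv2.INTER_CUBIC))
cv2.imwrite('pics/si_tray.png',cv2.resize(b[220:320,190:310],None,fx=6,fy=6,interpolation=cv2.INTER_CUBIC))
E
```

```text
(no output)
```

View pics/sc_bin.png

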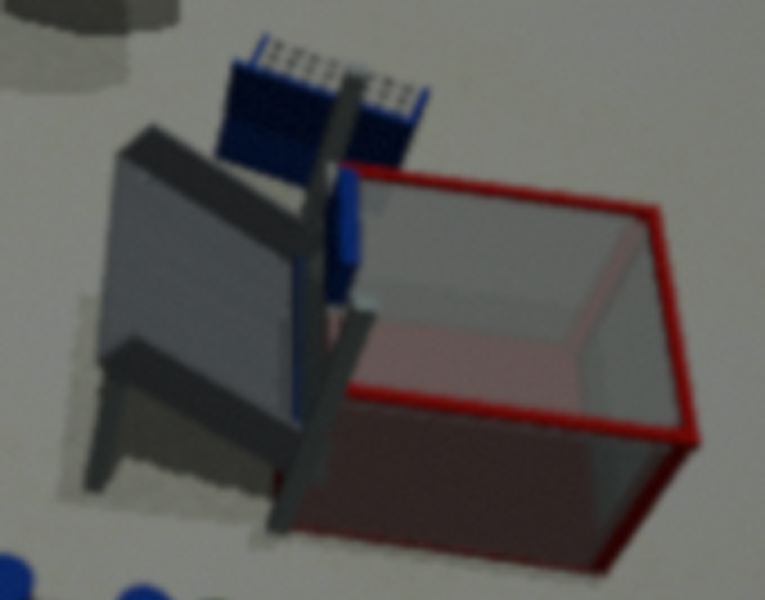

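View pics/sc_tray.png

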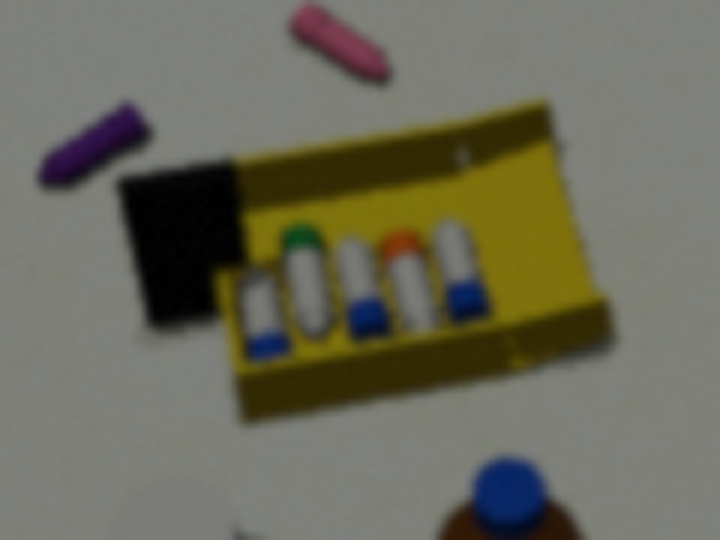

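View pics/si_bin.png

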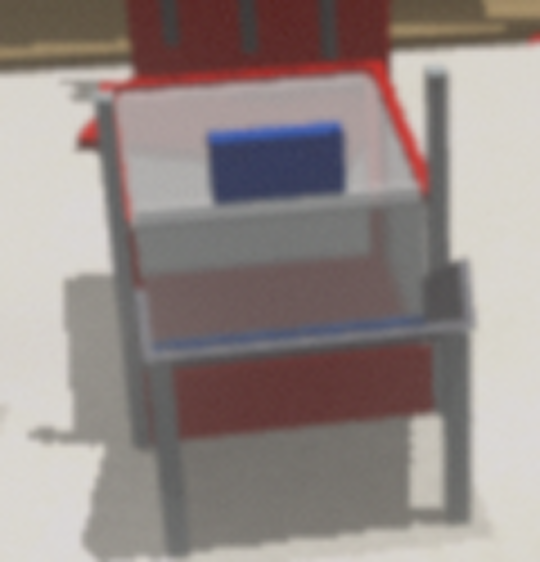

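View pics/si_tray.png

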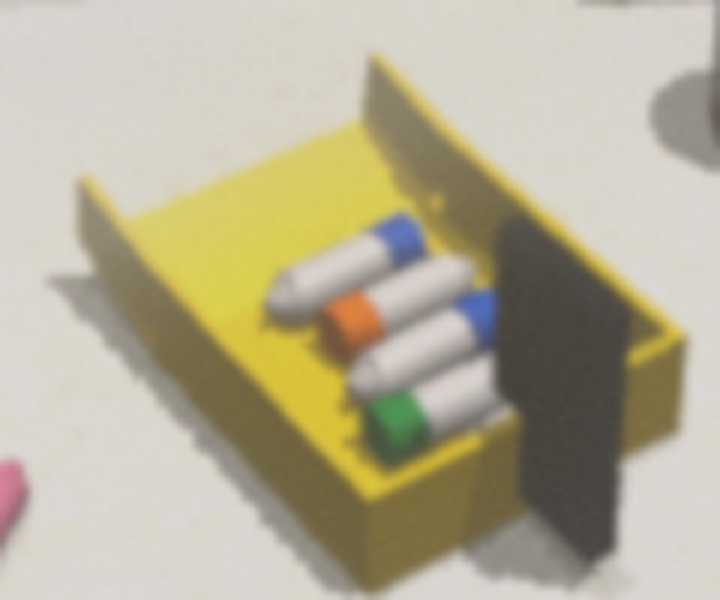

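```bash
python3 - <<'E'
from h import *
np.set_printoptions(precision=4,suppress=True)
C={n:read_camera(n) for n in ['scene','side']}
def px(U,V,s,ox,oy): return ((U+.5)/s-.5+ox,(V+.5)/s-.5+oy)
sb=lambda U,V:px(U,V,4.5,290,120); st=lambda U,V:px(U,V,6,160,160)
ib=lambda U,V:px(U,V,4.5,140,95); it=lambda U,V:px(U,V,6,190,220)
p=lambda n,P,z:print(n,onz(C['scene' if n[0]=='S' else 'side'],*P,z))
for n,P,z in [('S rim far +y',sb(659,208),.13),('S rim near +y',sb(697,440),.13),('S rim near -y',sb(345,392),.13),('S rim far -y',sb(342,165),.13),('S floor near +y',sb(603,574),0.0),
 ('S guide near foot',sb(278,532),0),('S guide near top',sb(368,303),.205),('S guide far top',sb(355,72),.205),('S leg near foot',sb(92,490),0),
 ('I handle top L',ib(207,133),.179),('I handle top R',ib(342,126),.179),('I guideL top',ib(103,95),.205),('I guideR top',ib(436,70),.205),('I legL foot',ib(178,553),0),('I legR foot',ib(457,520),0),
 ('S handle top far',sb(349,170),.179),('S handle top near',sb(350,262),.179),
 ('S cheek top far front',sb(120,155),.155),('S cheek near front',sb(105,362),.155),
 ('S fin top rear',st(121,180),.105),('S fin top front',st(235,162),.105),('I fin top front',it(508,213),.105),('I fin top rear',it(625,313),.105),
 ('I rear wall L',it(372,497),.046),('I rear wall R',it(684,338),.046),('I side end L',it(83,178),.046),('I side end R',it(376,56),.046),
 ('S far front',st(548,105),.046),('S near front',st(605,305),.046),('S near rear',st(236,372),.046),('S near rear bottom',st(245,420),.0)]: p(n,P,z)
E
```

```text
S rim far +y [0.418  0.3949 0.13  ]
S rim near +y [0.584  0.4021 0.13  ]
S rim near -y [0.5946 0.2191 0.13  ]
S rim far -y [0.4278 0.2111 0.13  ]
S floor near +y [0.5875 0.3995 0.    ]
S guide near foot [0.6005 0.2119 0.    ]
S guide near top [0.5982 0.2124 0.205 ]
S guide far top [0.4325 0.2009 0.205 ]
S leg near foot [0.5959 0.1027 0.    ]
I handle top L [0.4786 0.2113 0.179 ]
I handle top R [0.5476 0.2097 0.179 ]
I guideL top [0.429  0.2063 0.205 ]
I guideR top [0.5973 0.2136 0.205 ]
I legL foot [0.4458 0.0966 0.    ]
I legR foot [0.5908 0.1038 0.    ]
S handle top far [0.4821 0.2054 0.179 ]
S handle top near [0.549  0.2082 0.179 ]
S cheek top far front [0.4759 0.0832 0.155 ]
S cheek near front [0.6236 0.0933 0.155 ]
S fin top rear [ 0.6269 -0.2321  0.105 ]
S fin top front [ 0.6068 -0.189   0.105 ]
I fin top front [ 0.6074 -0.186   0.105 ]
I fin top rear [ 0.6304 -0.2314  0.105 ]
I rear wall L [ 0.5612 -0.2314  0.046 ]
I rear wall R [ 0.6637 -0.183   0.046 ]
I side end L [ 0.4913 -0.0807  0.046 ]
I side end R [ 0.5949 -0.0315  0.046 ]
S far front [ 0.4961 -0.0807  0.046 ]
S near front [ 0.6011 -0.0311  0.046 ]
S near rear [ 0.6705 -0.1743  0.046 ]
S near rear bottom [ 0.6649 -0.1771  0.    ]
```

Side and scene views agree to a few mm:

| Item | Position | Direction |
|---|---|---|
| Bin origin | about (0.514, 0.209) | x axis along (-0.055, 0.998) |
| Tray grip point | about (0.617, -0.212) | tray x axis along (-0.416, 0.909) |

The handle comes first.

```bash
cat > plan.py <<'E'
import sys
from h import *
np.set_printoptions(precision=4,suppress=True)
def plan(P,yaw=None):
    s=sensors.observe(); M=R.from_euler('xyz',s['tool_rot']).as_matrix()
    d=M.T@(np.array(P)-s['tool_pos'])
    t=0 if yaw is None else -((np.degrees(yaw-s['tool_rot'][2])+180)%360-180)
    print('shift',d.round(4),'twist',round(float(t),2))
if __name__=='__main__':
    a=[float(x) for x in sys.argv[1:]]
    plan(a[:3],np.radians(a[3]) if len(a)>3 else None)
    s=sensors.observe();print(s['time'],s['tool_pos'],s['tool_rot'],s['contact_force'],s['opening'],s['qpos'])
E
python3 plan.py .45 -.22 .30 -170; python3 plan.py .514 .209 .26 -176.85
```

```text
shift [-0.3774 -0.0484 -0.1955] twist 5.06
0.25 [ 0.1364 -0.5068  0.2514] [-1.5714  0.0001 -2.8788] [0.4726 0.5195 0.3476] 0.09165048947613041 [-1.454   0.3423  1.5245 -0.      1.2754 -0.146 ]
shift [-0.5506 -0.0082 -0.5932] twist 11.91
0.25 [ 0.1364 -0.5068  0.2514] [-1.5714  0.0001 -2.8788] [0.4726 0.5195 0.3476] 0.09165048947613041 [-1.454   0.3423  1.5245 -0.      1.2754 -0.146 ]
```

Call:
send_rows:
  motion:
    - [[-0.05,-0.03,-0.02,0],[-0.19,-0.048,-0.1,2],[-0.377,-0.048,-0.195,5],[-0.377,-0.048,-0.195,5],[-0.377,-0.048,-0.195,5],[-0.377,-0.048,-0.195,5],[-0.377,-0.048,-0.195,5],[-0.377,-0.048,-0.195,5]]
  gripper: 1

```text
time: 1.05
tool_pos: [0.4276, -0.2406, 0.2982]
tool_rot: [-1.571, 0.0, -2.966]
contact_force: [-0.1, 0.1, 0.4]
opening: 0.0913
```

```bash
python3 plan.py .514 .209 .27 -176.85
```

```text
shift [-0.1635  0.0284 -0.4276] twist 6.9
1.05 [ 0.4276 -0.2406  0.2982] [-1.5711  0.0002 -2.9661] [-0.1299  0.1372  0.3985] 0.091336146670713 [-0.669   0.2444  1.5313  0.0004  1.3659  0.7263]
```

Call:
send_rows:
  motion:
    - [[-0.1635,0.0,-0.4276,7],[-0.1635,0.0,-0.4276,7],[-0.1635,0.0,-0.4276,7],[-0.1635,0.01,-0.4276,7],[-0.1635,0.01,-0.4276,7],[-0.1635,0.02,-0.4276,7],[-0.1635,0.028,-0.4276,7],[-0.1635,0.028,-0.4276,7]]

```text
time: 1.85
tool_pos: [0.5024, 0.1516, 0.2781]
tool_rot: [-1.571, 0.001, -3.088]
contact_force: [1.1, -1.8, -0.1]
opening: 0.0916
```

```bash
python3 plan.py .514 .209 .25 -176.85
```

```text
shift [-0.0146  0.0281 -0.0567] twist -0.09
1.85 [0.5024 0.1516 0.2781] [-1.571   0.0007 -3.0881] [ 1.0568 -1.8155 -0.1455] 0.09158888930445375 [0.1468 0.3216 1.4795 0.0002 1.3397 1.6641]
```

Call:
send_rows:
  motion:
    - [[-0.0146,0.01,-0.04,0],[-0.0146,0.02,-0.0567,0],[-0.0146,0.028,-0.0567,0],[-0.0146,0.028,-0.0567,0]]

```text
time: 2.25
tool_pos: [0.5132, 0.2086, 0.2487]
tool_rot: [-1.57, -0.002, -3.087]
contact_force: [-0.3, -1.2, 0.3]
opening: 0.0917
```

```bash
python3 plan.py .514 .209 .171 -176.85; python3 - <<'E'
from h import *
for n in ['wrist','side']: snap(n,n+'1.png')
E
```

```text
shift [-0.001   0.0777 -0.0004] twist -0.04
2.25 [0.5132 0.2086 0.2487] [-1.57   -0.0023 -3.0873] [-0.3424 -1.2469  0.2691] 0.09168488537529965 [ 0.2479  0.3989  1.4462 -0.0004  1.2989  1.7645]
```

View pics/wrist1.png

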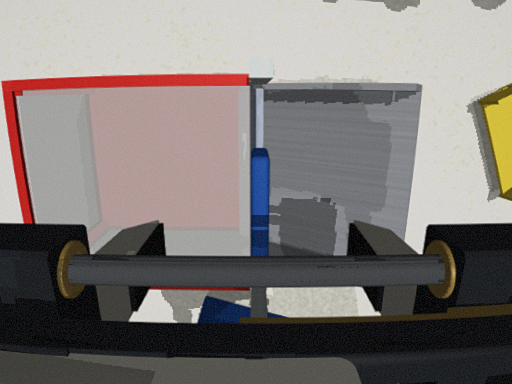

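View pics/side1.png

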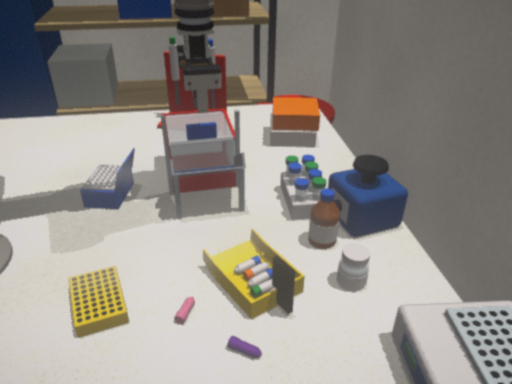

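In the wrist view the blue bar (col 260) is centred between the fingers at cols 130–385 and lined up with them. I'll descend.

Call:
send_rows:
  motion:
    - [[0,0.03,0,0],[0,0.06,0,0],[0,0.077,0,0],[0,0.077,0,0],[0,0.077,0,0]]

```text
time: 2.85
tool_pos: [0.5148, 0.2071, 0.1745]
tool_rot: [-1.571, 0.002, -3.091]
contact_force: [0.4, 0.1, -0.2]
opening: 0.0917
```

Call:
send_rows:
  motion:
    - [[0,0,0,0],[0,0,0,0],[0,0,0,0],[0,0,0,0],[0,0,0,0],[0,0,0,0]]
  gripper: 0
  grip_force: 30

```text
time: 3.45
tool_pos: [0.5148, 0.2072, 0.1745]
tool_rot: [-1.571, 0.002, -3.091]
contact_force: [-0.0, 0.1, -0.5]
opening: 0.0485
```

Call:
send_rows:
  motion:
    - [[0,0,0,0],[0,0,0,0],[0,0,0,0],[0,0,0,0],[0,0,0,0],[0,0,0,0],[0,0,0,0]]

```text
time: 4.15
tool_pos: [0.5148, 0.2067, 0.1745]
tool_rot: [-1.57, 0.002, -3.091]
contact_force: [-0.6, -5.1, 0.0]
opening: 0.012
```

Call:
send_rows:
  motion:
    - [[0,-0.02,0,0],[0,-0.04,0,0],[0,-0.06,0,0],[0,-0.07,0,0],[0,-0.072,0,0],[0,-0.072,0,0]]

```text
time: 4.75
tool_pos: [0.5146, 0.2066, 0.245]
tool_rot: [-1.57, 0.0, -3.091]
contact_force: [4.4, -1.5, -12.9]
opening: 0.0116
```

Call:
send_rows:
  motion:
    - [[0,-0.003,0,0],[0,-0.003,0,0],[0,-0.003,0,0]]

```text
time: 5.05
tool_pos: [0.5146, 0.2066, 0.245]
tool_rot: [-1.569, -0.003, -3.091]
contact_force: [7.1, -0.2, -21.6]
opening: 0.0121
```

```bash
python3 - <<'E'
from h import *
for n in ['scene','side']: snap(n,n+'2.png')
a=cv2.imread('pics/side2.png')[80:220,130:270]; cv2.imwrite('pics/side2c.png',cv2.resize(a,None,fx=4,fy=4))
E
```

```text
(no output)
```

View pics/side2c.png

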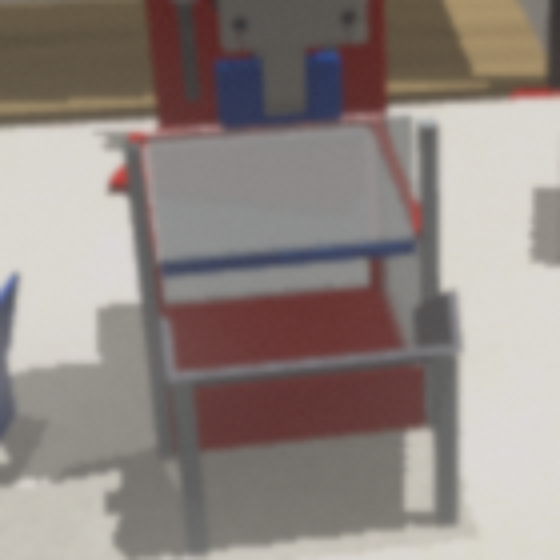

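The sash is at its stop: the force rose to 21.6 N with no further motion, after 70.5 mm of travel. The bottom blue edge at crop (290,257) is raised. I'll release and move to the tray.

Call:
send_rows:
  motion:
    - [[0,0.0,0,0],[0,0,0,0],[0,0,0,0],[0,-0.02,0,0],[0,-0.06,0,0],[0,-0.07,0,0],[0,-0.07,0.02,0],[0,-0.07,0.05,0]]
  gripper: 0.6

```text
time: 5.95
tool_pos: [0.5171, 0.1575, 0.3161]
tool_rot: [-1.57, -0.0, -3.088]
contact_force: [1.1, 0.0, -1.1]
opening: 0.055
```

```bash
python3 plan.py .617 -.212 .25 -65.4
```

```text
shift [-0.0801  0.0663  0.3742] twist -111.55
5.95 [0.5171 0.1575 0.3161] [-1.5702 -0.0004 -3.0883] [ 1.1425  0.0401 -1.1404] 0.05498571913230852 [ 0.1541  0.3304  1.363  -0.0006  1.4486  1.6717]
```

Call:
send_rows:
  motion:
    - [[-0.08,0,0.374,-9],[-0.08,0,0.374,-18],[-0.08,0.02,0.374,-27],[-0.08,0.02,0.374,-36],[-0.08,0.04,0.374,-45],[-0.08,0.06,0.374,-54],[-0.08,0.066,0.374,-63],[-0.08,0.066,0.374,-72]]

```text
time: 6.75
tool_pos: [0.6153, -0.2062, 0.2531]
tool_rot: [-1.569, -0.0, -1.935]
contact_force: [0.9, 0.3, 0.2]
opening: 0.0549
```

```bash
python3 plan.py .617 -.212 .18 -65.4; python3 - <<'E'
from h import *
C=read_camera('scene')
print('bottle cap top',onz(C,244.5,243,.122),'jar cap',onz(C,191,249,.073))
E
```

```text
shift [0.0048 0.0731 0.0036] twist -45.49
6.75 [ 0.6153 -0.2062  0.2531] [-1.5694 -0.0004 -1.9353] [0.8551 0.3462 0.1611] 0.05487828746353309 [-0.4412  0.5749  1.1427 -0.0003  1.4225 -0.0766]
bottle cap top [ 0.74941008 -0.03634889  0.122     ] jar cap [ 0.76472382 -0.1601192   0.073     ]
```

Call:
send_rows:
  motion:
    - [[0.005,0.02,0.004,-9],[0.005,0.04,0.004,-18],[0.005,0.05,0.004,-27],[0.005,0.05,0.004,-36],[0.005,0.05,0.004,-45],[0.005,0.05,0.004,-45.5],[0.005,0.05,0.004,-45.5]]

```text
time: 7.5
tool_pos: [0.6167, -0.2191, 0.1989]
tool_rot: [-1.575, -0.001, -1.135]
contact_force: [0.6, -0.3, 0.6]
opening: 0.0551
```

```bash
python3 plan.py .617 -.212 .087 -65.4; python3 - <<'E'
from h import *
for n in ['wrist','side','scene']: snap(n,n+'3.png')
a=cv2.imread('pics/side3.png')[180:320,190:330]; cv2.imwrite('pics/side3c.png',cv2.resize(a,None,fx=4,fy=4))
E
```

```text
shift [-0.0064  0.1119  0.0037] twist 0.39
7.5 [ 0.6167 -0.2191  0.1989] [-1.5746 -0.0013 -1.1347] [ 0.5793 -0.3003  0.6416] 0.05505280095045067 [-0.4566  0.6231  1.2062 -0.0039  1.3136 -0.8917]
```

View pics/wrist3.png

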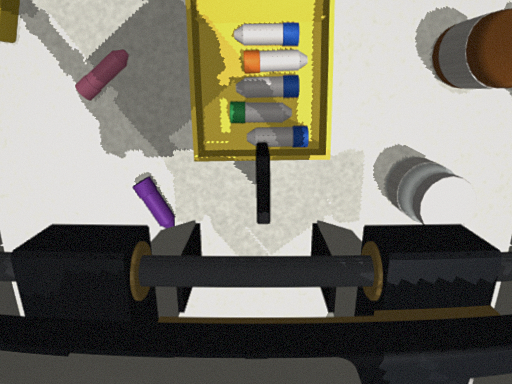

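View pics/side3c.png

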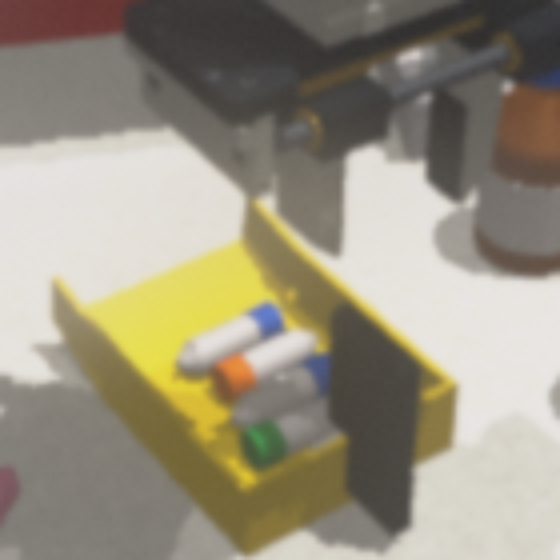

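```bash
python3 - <<'E'
from h import *
C=read_camera('wrist')
a=onz(C,263,145,.105);b=onz(C,263.5,222,.105);print(a,b,(a+b)/2,np.linalg.norm(a-b))
E
```

```text
[ 0.60423782 -0.18288687  0.105     ] [ 0.62766121 -0.23168457  0.105     ] [ 0.61594951 -0.20728572  0.105     ] 0.054128276381540365
```

Call:
send_rows:
  motion:
    - [[-0.008,0.03,0.003,0],[-0.008,0.07,0.003,0],[-0.008,0.1,0.003,0],[-0.008,0.112,0.003,0],[-0.008,0.112,0.003,0],[-0.008,0.112,0.003,0]]

```text
time: 8.3
tool_pos: [0.6165, -0.2115, 0.0881]
tool_rot: [-1.573, -0.003, -1.136]
contact_force: [-0.1, 0.1, -0.0]
opening: 0.0548
```

Call:
send_rows:
  motion:
    - [[0,0,0,0],[0,0,0,0],[0,0,0,0],[0,0,0,0],[0,0,0,0],[0,0,0,0],[0,0,0,0],[0,0,0,0]]
  gripper: 0
  grip_force: 60

```text
time: 9.1
tool_pos: [0.6166, -0.2114, 0.0883]
tool_rot: [-1.573, -0.003, -1.136]
contact_force: [0.5, -1.0, 1.2]
opening: 0.0096
```

Gripped, with the opening at about 10 mm. Next is a small lift to see whether the tray stays level.

Call:
send_rows:
  motion:
    - [[0,0,0,0],[0,-0.005,0,0],[0,-0.012,0,0],[0,-0.02,0,0],[0,-0.025,0,0],[0,-0.025,0,0]]

```text
time: 9.7
tool_pos: [0.6172, -0.2116, 0.1146]
tool_rot: [-1.572, -0.005, -1.136]
contact_force: [0.1, 0.3, -2.5]
opening: 0.0099
```

```bash
python3 - <<'E'
from h import *
for n in ['side','scene']: snap(n,n+'4.png')
a=cv2.imread('pics/side4.png')[180:320,190:330]; cv2.imwrite('pics/side4c.png',cv2.resize(a,None,fx=4,fy=4))
print(sensors.observe())
E
```

```text
{'time': 9.8, 'qpos': array([-0.44592368,  0.69545376,  1.31933776, -0.00410702,  1.1257397 ,
       -0.8785934 ]), 'qvel': array([-0.00092336,  0.00773109,  0.00850705, -0.00059104, -0.00188099,
        0.00099591]), 'joint_efforts': array([-1.82547899e-05, -6.03483796e+01, -2.35986078e+01,  1.03587918e-01,
        1.96240679e-01, -8.59068268e-05]), 'tool_pos': array([ 0.61663995, -0.21130045,  0.11341389]), 'tool_rot': array([-1.57297619, -0.0031817 , -1.13635699]), 'contact_force': array([ 0.46651167,  0.21562399, -1.94511314]), 'torque': array([-0.14886763, -0.12285437,  0.02045462]), 'opening': 0.009672705873077699}
```

View pics/side4c.png

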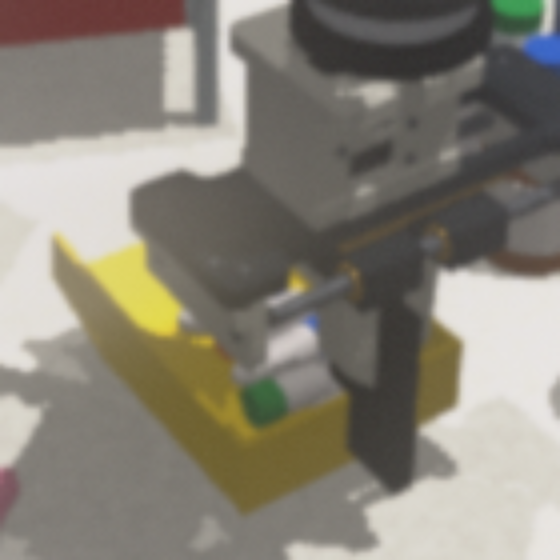

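The tray lifted level and holds: the hand shows about 2 N and 0.19 Nm. Tipping has to pivot the tray in the pads. I'll carry it level to the chute, rest its ramp on the chute's upper edge, ease the grip and raise the hand.

Call:
send_rows:
  motion:
    - [[0,-0.01,0,0],[0,-0.03,0,0],[0,-0.055,0,0],[0,-0.08,0,0],[0,-0.105,0,0],[0,-0.12,0,0],[0,-0.13,0,0],[0,-0.13,0,0]]

```text
time: 10.6
tool_pos: [0.6172, -0.211, 0.2451]
tool_rot: [-1.571, -0.005, -1.136]
contact_force: [1.0, 0.4, -3.1]
opening: 0.01
```

```bash
python3 plan.py .529 -.066 .24 -86.8
```

```text
shift [-0.1686  0.0042 -0.0189] twist 21.69
10.6 [ 0.6172 -0.211   0.2451] [-1.5713 -0.0053 -1.1363] [ 0.9766  0.4016 -3.1184] 0.009962472783087315 [-0.4451  0.585   1.1468 -0.0038  1.406  -0.879 ]
```

Call:
send_rows:
  motion:
    - [[-0.005,0,-0.001,1],[-0.02,0,-0.003,4],[-0.045,0,-0.006,8],[-0.075,0,-0.01,12],[-0.11,0,-0.014,16],[-0.14,0.0,-0.017,20],[-0.158,0.0,-0.019,21.7],[-0.168,0,-0.019,21.7]]

```text
time: 11.4
tool_pos: [0.5276, -0.0649, 0.2434]
tool_rot: [-1.572, -0.004, -1.515]
contact_force: [-0.5, -0.7, -2.3]
opening: 0.0097
```

Call:
send_rows:
  motion:
    - [[0,0,0,0],[0,0,0,0],[0,0,0,0]]

```text
time: 11.7
tool_pos: [0.528, -0.0657, 0.2431]
tool_rot: [-1.572, -0.004, -1.515]
contact_force: [0.7, -0.2, -3.0]
opening: 0.0093
```

```bash
python3 plan.py .529 -.059 .22 -86.8; python3 - <<'E'
from h import *
for n in ['side','scene']: snap(n,n+'5.png')
a=cv2.imread('pics/side5.png')[80:280,130:330]; cv2.imwrite('pics/side5c.png',cv2.resize(a,None,fx=3,fy=3))
a=cv2.imread('pics/scene5.png')[100:260,210:420]; cv2.imwrite('pics/scene5c.png',cv2.resize(a,None,fx=3.5,fy=3.5))
E
```

```text
shift [-0.0067  0.0231  0.0014] twist -0.01
11.7 [ 0.528  -0.0657  0.2431] [-1.5718 -0.0044 -1.5151] [ 0.7223 -0.235  -2.9889] 0.009266943276722183 [-0.2654  0.3621  1.5188 -0.0047  1.2603 -0.3196]
```

View pics/side5c.png

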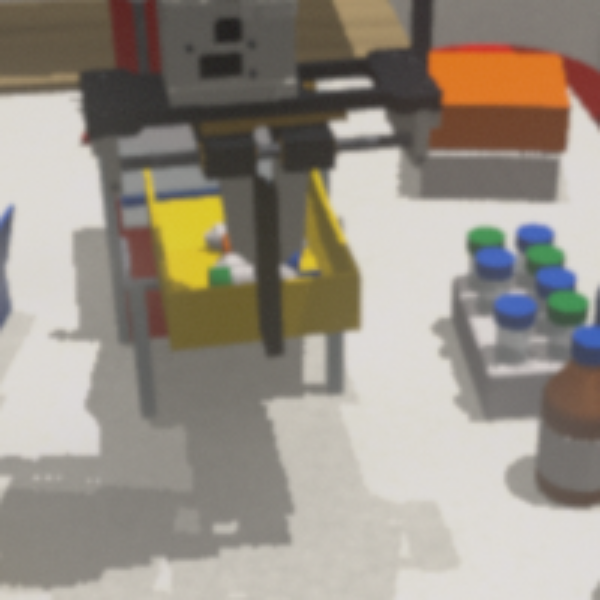

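View pics/scene5c.png

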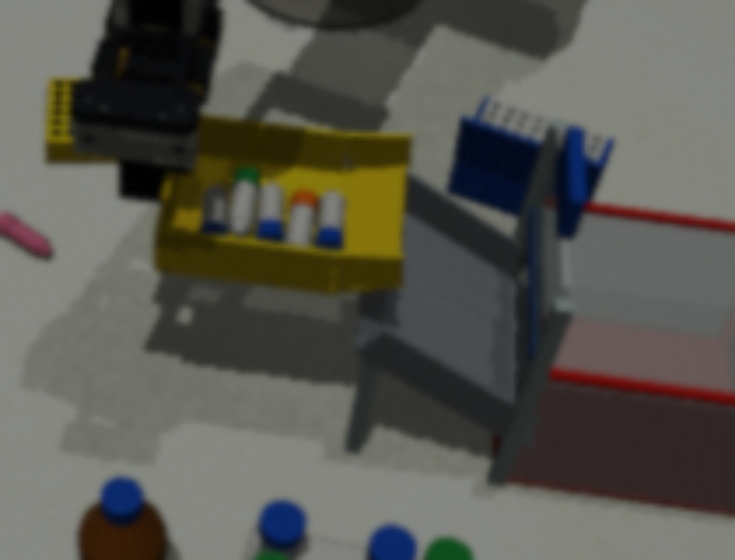

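```bash
python3 - <<'E'
from h import *
C=read_camera('scene')
for z in [.203]:
  a=onz(C,(410)/3.5+210,137/3.5+100,z);b=onz(C,402/3.5+210,253/3.5+100,z)
  print(a,b)
  for p in (a,b,(a+b)/2):
    d=p[:2]-np.array([.514,.209]);print('binx',d@[-.055,.9985],'biny',d@[-.9985,-.055])
for P in [(.514,.209,.13),(.60,.084,.125)]:print(proj(C,P))
# chute upper edge corners from scene0 picture
f=lambda U,V:((U+.5)/4.5-.5+290,(V+.5)/4.5-.5+120)
for q in [(120,158),(100,362)]:
  p=onz(C,*f(*q),.125);d=p[:2]-np.array([.514,.209]);print(p,d@[-.055,.9985],d@[-.9985,-.055])
E
```

```text
[0.46771338 0.1022622  0.203     ] [0.57726881 0.10815541 0.203     ]
binx -0.1040319269389722 biny 0.05208777114129074
binx -0.1041731028939394 biny -0.05762745648022376
binx -0.10410251491645581 biny -0.002769842669466448
[363.47072403 180.4910984 ]
[308.65004079 199.38603929]
[0.4478747  0.08391683 0.125     ] -0.12125865658055703 0.07290568811785846
[0.60026404 0.09166096 0.125     ] -0.12190755539614953 -0.07968099595362749
```

Call:
send_rows:
  motion:
    - [[-0.004,0.005,0,0],[-0.011,0.015,-0.001,0],[-0.011,0.025,-0.002,0],[-0.011,0.03,-0.002,0],[-0.011,0.033,-0.002,0],[-0.011,0.033,-0.002,0]]

```text
time: 12.45
tool_pos: [0.5252, -0.0549, 0.2096]
tool_rot: [-1.573, -0.004, -1.515]
contact_force: [0.3, -0.5, -2.8]
opening: 0.0097
```

Call:
send_rows:
  motion:
    - [[0,0.003,0,0],[0,0.004,0,0],[0,0.004,0,0]]

```text
time: 12.75
tool_pos: [0.5258, -0.0557, 0.2069]
tool_rot: [-1.57, -0.005, -1.516]
contact_force: [0.5, -4.1, 3.8]
opening: 0.0098
```

The tray has touched the chute edge (Fz +3.8 N). I'll ease the grip and pivot about the edge.

Call:
send_rows:
  motion:
    - [[0,0,0,0],[0,0,0,0],[-0.004,-0.008,0,0],[-0.009,-0.015,0,0],[-0.014,-0.022,0,0],[-0.019,-0.029,0,0],[-0.0246,-0.035,0,0],[-0.0246,-0.035,0,0]]
  grip_force: 12

```text
time: 13.55
tool_pos: [0.5247, -0.0301, 0.2429]
tool_rot: [-1.568, -0.006, -1.515]
contact_force: [-0.1, -0.3, -2.9]
opening: 0.0101
```

```bash
cat > look.py <<'E'
import sys
from h import *
k=sys.argv[1]
a=snap('side','s%s.png'%k)['frame'][80:280,130:330,::-1]; b=snap('scene','c%s.png'%k)['frame'][100:260,210:420,::-1]
a=cv2.resize(a,(400,400),interpolation=cv2.INTER_CUBIC);b=cv2.resize(b,(400,400*160//210),interpolation=cv2.INTER_CUBIC)
b=cv2.copyMakeBorder(b,0,400-b.shape[0],0,0,cv2.BORDER_CONSTANT)
cv2.imwrite('pics/k%s.png'%k,np.hstack([a,b]))
s=sensors.observe();print(s['time'],s['tool_pos'],s['contact_force'],s['torque'],s['opening'])
E
python3 look.py 6
```

```text
13.65 [ 0.52434096 -0.03076017  0.2418536 ] [-0.28824815  1.06745115 -2.71945044] [-0.18893783 -0.10577875  0.04546542] 0.010318545761784738
```

View pics/k6.png

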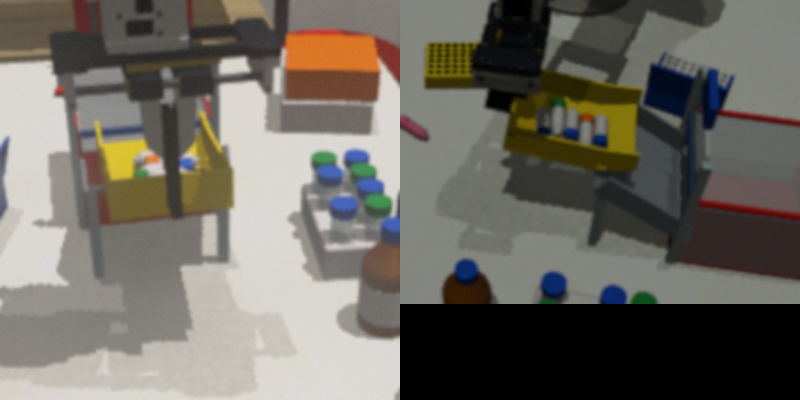

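At 12 N the pads still hold the tray nearly level. I'll go back onto the edge, ease the grip further and repeat.

Call:
send_rows:
  motion:
    - [[0.007,0.01,0,0],[0.014,0.02,0,0],[0.02,0.028,0,0],[0.022,0.031,0,0],[0.022,0.031,0,0]]

```text
time: 14.15
tool_pos: [0.5253, -0.0535, 0.2101]
tool_rot: [-1.572, -0.005, -1.516]
contact_force: [0.1, -0.8, -3.1]
opening: 0.0102
```

Call:
send_rows:
  motion:
    - [[0,0,0,0],[0,0,0,0],[-0.003,-0.006,0,0],[-0.006,-0.012,0,0],[-0.01,-0.017,0,0],[-0.014,-0.022,0,0],[-0.014,-0.022,0,0]]
  grip_force: 5

```text
time: 14.85
tool_pos: [0.5248, -0.0388, 0.2331]
tool_rot: [-1.57, -0.006, -1.515]
contact_force: [1.1, -0.8, 0.3]
opening: 0.0096
```

```bash
python3 look.py 7
```

```text
14.95 [ 0.52474964 -0.03934735  0.23239522] [ 0.26855183 -1.37586767  0.26948507] [-0.15595894 -0.21933709  0.03265718] 0.010034025889768787
```

View pics/k7.png

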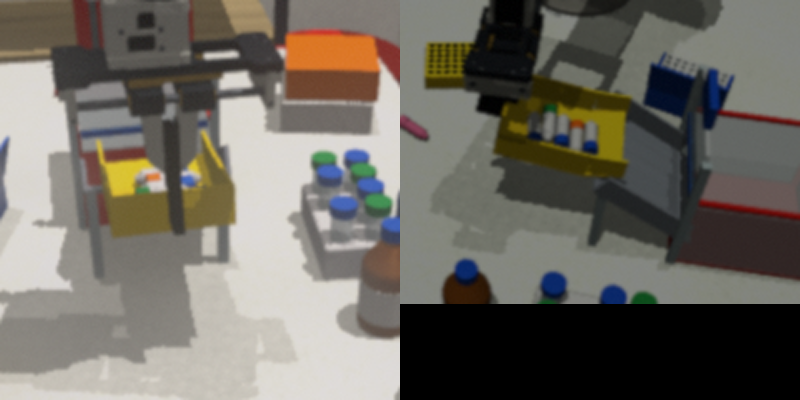

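```bash
python3 - <<'E'
from h import *
a=cv2.imread('pics/s7.png')[110:210,160:260];b=cv2.imread('pics/c7.png')[120:220,225:355]
a=cv2.resize(a,(380,380),interpolation=cv2.INTER_CUBIC);b=cv2.resize(b,(420,323),interpolation=cv2.INTER_CUBIC)
b=cv2.copyMakeBorder(b,0,57,0,0,cv2.BORDER_CONSTANT)
cv2.imwrite('pics/k7b.png',cv2.convertScaleAbs(np.hstack([a,b]),alpha=1.3))
for i in range(4):
  s=sensors.observe();print(s['contact_force'],s['torque'])
E
```

```text
[ 0.26855183 -1.37586767  0.26948507] [-0.15595894 -0.21933709  0.03265718]
[ 0.26855183 -1.37586767  0.26948507] [-0.15595894 -0.21933709  0.03265718]
[ 0.26855183 -1.37586767  0.26948507] [-0.15595894 -0.21933709  0.03265718]
[ 0.26855183 -1.37586767  0.26948507] [-0.15595894 -0.21933709  0.03265718]
```

View pics/k7b.png

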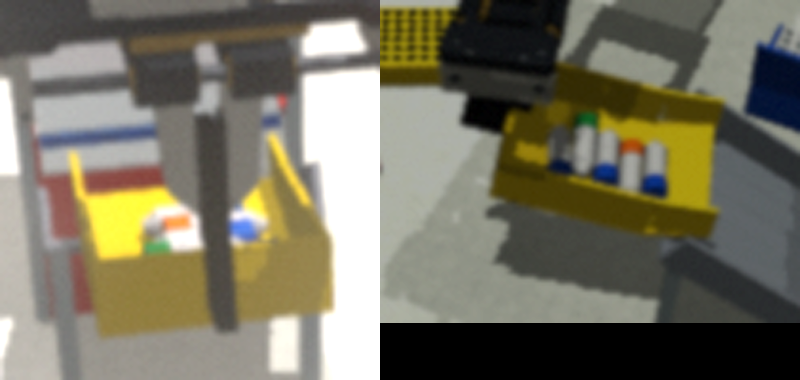

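```bash
cat >> h.py <<'E'
BO=np.array([.514,.209,0]);BX=np.array([-.055,.9985,0]);BY=np.array([-.9985,-.055,0])
def ony(c,u,v,y):
    o,d=ray(c,u,v);t=(y-(o-BO)@BY)/(d@BY);p=o+d*t
    return np.array([(p-BO)@BX,p[2]])
E
python3 - <<'E'
from h import *
np.set_printoptions(precision=4,suppress=True)
C=read_camera('scene');S=read_camera('side')
f=lambda U,V:((U+.5)/3.8-.5+160,(V+.5)/3.8-.5+110)
g=lambda U,V:((U-380+.5)/(420/130)-.5+225,(V+.5)/3.23-.5+120)
for n,q,y in [('rearbotL',(100,335),.056),('rearbotR',(332,303),-.062),('reartopL',(82,258),.056),('reartopR',(328,232),-.062),('frontL',(73,152),.056),('frontR',(270,135),-.062)]:print(n,ony(S,*f(*q),y))
for n,q,y in [('near rear top',(502,160),-.062),('near rear bot',(493,193),-.062),('near front top',(717,205),-.062),('near front bot',(706,238),-.062),('far front top',(722,103),.056),('far front bot',(716,207-30),.056)]:print(n,ony(C,*g(*q),y))
s=sensors.observe();d=s['tool_pos']-BO;print(d@BX,d@BY,d[2]-.006)
E
```

```text
rearbotL [-0.1351  0.0689]
rearbotR [-0.2193  0.1271]
reartopL [0.0235 0.0277]
reartopR [-0.2095  0.1646]
frontL [0.0047 0.1155]
frontR [-0.035   0.1347]
near rear top [-0.2452  0.1905]
near rear bot [-0.2508  0.1534]
near front top [-0.0899  0.1734]
near front bot [-0.0918  0.1353]
far front top [-0.0889  0.1594]
far front bot [-0.0798  0.074 ]
-0.2487782450396272 0.0030360520022543556 0.22607635979740867
```

Call:
send_rows:
  motion:
    - [[0,0,0,0],[0,0,0,0]]

```text
time: 15.25
tool_pos: [0.5247, -0.0397, 0.2319]
tool_rot: [-1.571, -0.005, -1.517]
contact_force: [1.0, -1.1, -0.3]
opening: 0.01
```

```bash
python3 look.py 8;  python3 - <<'E'
from h import *
b=cv2.imread('pics/c8.png')[120:220,225:355]
cv2.imwrite('pics/k8b.png',cv2.convertScaleAbs(cv2.resize(b,None,fx=6,fy=6,interpolation=cv2.INTER_CUBIC),alpha=1.5))
E
```

```text
15.35 [ 0.52467712 -0.039654    0.23198272] [ 1.02212905 -1.62920423 -0.60172431] [-0.08426958 -0.24271865 -0.04672615] 0.009668552406360175
```

View pics/k8b.png

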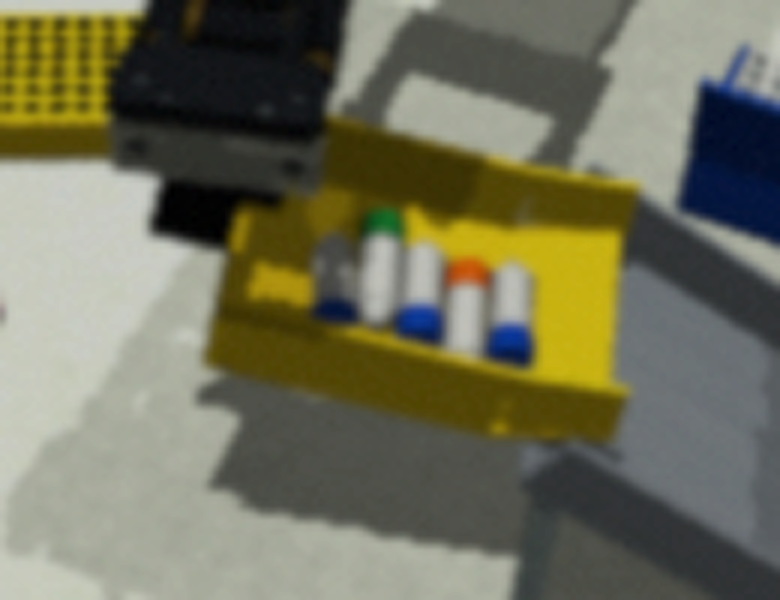

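Call:
send_rows:
  motion:
    - [[-0.006,-0.007,0,0],[-0.012,-0.014,0,0],[-0.018,-0.02,0,0],[-0.025,-0.026,0,0],[-0.033,-0.032,0,0],[-0.04,-0.037,0,0],[-0.04,-0.037,0,0]]

```text
time: 16.05
tool_pos: [0.5227, 0.0016, 0.2697]
tool_rot: [-1.57, -0.005, -1.515]
contact_force: [-1.1, -0.1, 0.1]
opening: 0.0098
```

```bash
cat > l2.py <<'E'
import sys
from h import *
k=sys.argv[1]
a=snap('side','s%s.png'%k)['frame'][100:220,150:270,::-1];b=snap('scene','c%s.png'%k)['frame'][100:240,225:415,::-1]
a=cv2.resize(a,(330,330),interpolation=cv2.INTER_CUBIC);b=cv2.convertScaleAbs(cv2.resize(b,(448,330),interpolation=cv2.INTER_CUBIC),alpha=1.4)
cv2.imwrite('pics/k%s.png'%k,np.hstack([a,b]))
s=sensors.observe();print(s['time'],s['tool_pos'],s['contact_force'],s['torque'],s['opening'])
E
python3 l2.py 9
```

```text
16.15 [0.52273866 0.00061875 0.26909083] [ 0.28334416 -0.96716572 -0.31456429] [-0.02448056 -0.14506248 -0.00259911] 0.00967426175952946
```

View pics/k9.png

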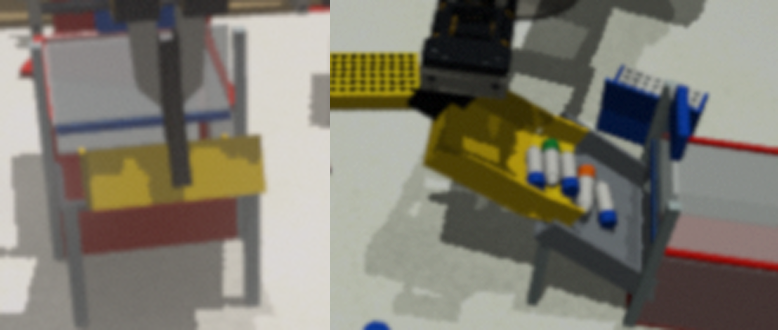

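The tray tilts well and two tubes are already on the chute. I'll continue.

Call:
send_rows:
  motion:
    - [[0,0,0,0],[-0.008,-0.005,0,0],[-0.016,-0.009,0,0],[-0.025,-0.013,0,0],[-0.025,-0.013,0,0]]

```text
time: 16.65
tool_pos: [0.5215, 0.027, 0.2826]
tool_rot: [-1.569, -0.005, -1.515]
contact_force: [-0.2, -0.9, -1.4]
opening: 0.0098
```

```bash
python3 l2.py 10
```

```text
16.75 [0.5213291  0.02604788 0.2820092 ] [ 0.24439213  0.33006846 -1.57357334] [-0.02415929 -0.10872714 -0.04505265] 0.010219485370717563
```

View pics/k10.png

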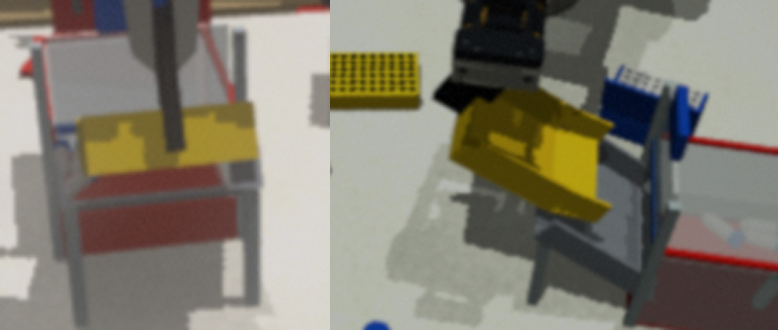

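Call:
send_rows:
  motion:
    - [[0,0,0,0],[0,0,0,0],[0,0,0,0]]

```text
time: 17.05
tool_pos: [0.5213, 0.0258, 0.2819]
tool_rot: [-1.57, -0.006, -1.515]
contact_force: [-0.4, 0.1, -2.5]
opening: 0.0101
```

```bash
cat > l3.py <<'E'
import sys
from h import *
k=sys.argv[1]
a=snap('side','s%s.png'%k)['frame'][95:215,150:260,::-1];b=snap('scene','c%s.png'%k)['frame'][130:250,300:450,::-1]
a=cv2.resize(a,(360,393),interpolation=cv2.INTER_CUBIC);b=cv2.convertScaleAbs(cv2.resize(b,(440,352),interpolation=cv2.INTER_CUBIC),alpha=1.6)
b=cv2.copyMakeBorder(b,0,41,0,0,cv2.BORDER_CONSTANT)
cv2.imwrite('pics/k%s.png'%k,np.hstack([a,b]))
E
python3 l3.py 11
```

```text
(no output)
```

View pics/k11.png

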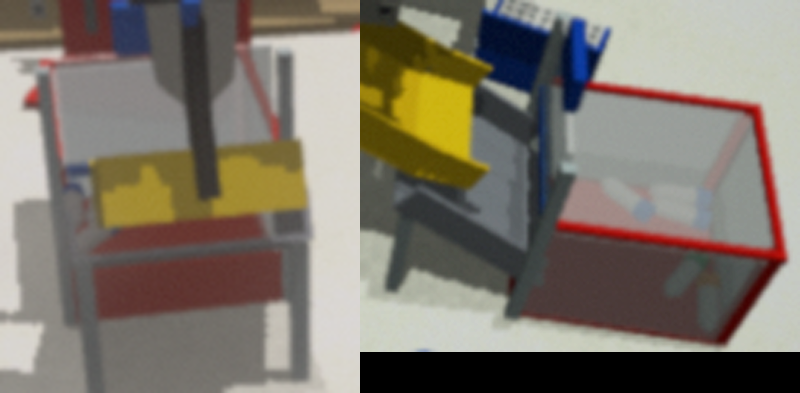

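```bash
python3 - <<'E'
from h import *
a=cv2.imread('pics/s11.png')[125:185,155:245];b=cv2.imread('pics/c11.png')[140:235,325:435]
cv2.imwrite('pics/k12.png',cv2.resize(a,None,fx=8,fy=8,interpolation=cv2.INTER_CUBIC));
cv2.imwrite('pics/k13.png',cv2.convertScaleAbs(cv2.resize(b,None,fx=6,fy=6,interpolation=cv2.INTER_CUBIC),alpha=1.8))
E
```

```text
(no output)
```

View pics/k12.png

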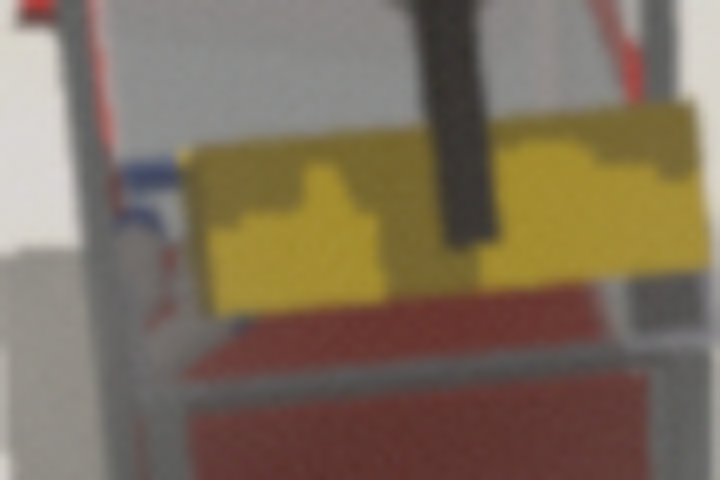

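View pics/k13.png

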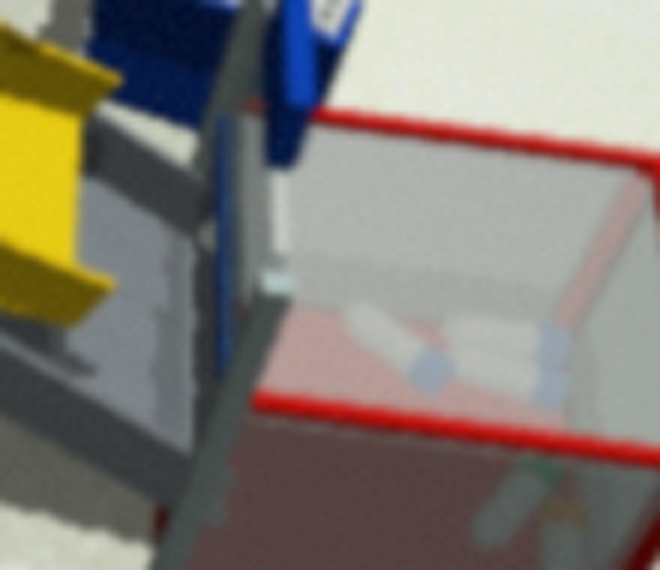

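All five tubes are in the bin. The scene view shows three blue caps, one green and one orange through the cover, and both tray and chute are empty. Next I'll grip firmer, lift the tray off, carry it back and lay it flat.

Call:
send_rows:
  motion:
    - [[0,0,0,0],[0,0,0,0],[0.005,-0.01,0,0],[0.015,-0.025,0,0],[0.035,-0.04,0,0],[0.06,-0.05,0,0],[0.09,-0.05,0,0],[0.12,-0.05,0,0]]
  grip_force: 25

```text
time: 17.95
tool_pos: [0.5281, -0.0949, 0.334]
tool_rot: [-1.569, -0.007, -1.515]
contact_force: [-0.2, 0.4, -1.6]
opening: 0.01
```

```bash
python3 plan.py .583 -.142 .25 -65.2; python3 - <<'E'
from h import *
snap('scene','c14.png');snap('side','s14.png')
b=cv2.imread('pics/c14.png')[80:240,180:340];a=cv2.imread('pics/s14.png')[80:240,150:310]
cv2.imwrite('pics/k14.png',np.hstack([cv2.resize(x,(400,400)) for x in (a,b)]))
E
```

```text
shift [0.0495 0.0845 0.052 ] twist -21.6
17.95 [ 0.5281 -0.0949  0.334 ] [-1.5685 -0.0068 -1.5149] [-0.1801  0.3866 -1.6219] 0.010001778942829803 [-0.3177  0.3122  1.3409 -0.0055  1.4839 -0.3731]
```

View pics/k14.png

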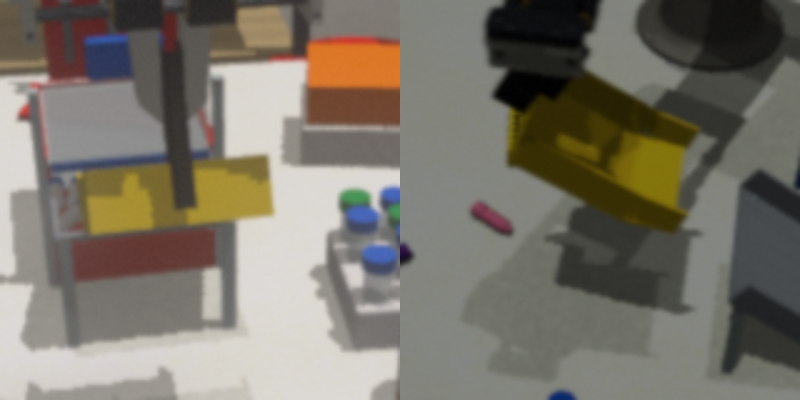

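Call:
send_rows:
  motion:
    - [[0.005,0.0,0.006,-4],[0.015,0.01,0.018,-9],[0.03,0.03,0.034,-14],[0.04,0.05,0.046,-19],[0.0495,0.07,0.052,-21.6],[0.0495,0.085,0.052,-21.6],[0.0495,0.085,0.052,-21.6],[0.0495,0.085,0.052,-21.6]]

```text
time: 18.85
tool_pos: [0.5828, -0.1444, 0.2495]
tool_rot: [-1.572, -0.008, -1.142]
contact_force: [-0.4, -0.2, -1.6]
opening: 0.0096
```

```bash
python3 plan.py .583 -.142 .18 -65.2; python3 - <<'E'
from h import *
snap('scene','c15.png');snap('side','s15.png')
b=cv2.imread('pics/c15.png')[110:270,150:310];a=cv2.imread('pics/s15.png')[130:330,150:350]
cv2.imwrite('pics/k15.png',np.hstack([cv2.resize(x,(400,400)) for x in (a,b)]))
C=read_camera('scene');print('pink',onz(C,217,168,.009))
E
```

```text
shift [-0.0026  0.0695  0.0012] twist -0.23
18.85 [ 0.5828 -0.1444  0.2495] [-1.5723 -0.0079 -1.142 ] [-0.3609 -0.1699 -1.6348] 0.009584363451881673 [-0.3672  0.4815  1.3114 -0.0067  1.3441 -0.7944]
pink [ 0.45305981 -0.19315412  0.009     ]
```

View pics/k15.png

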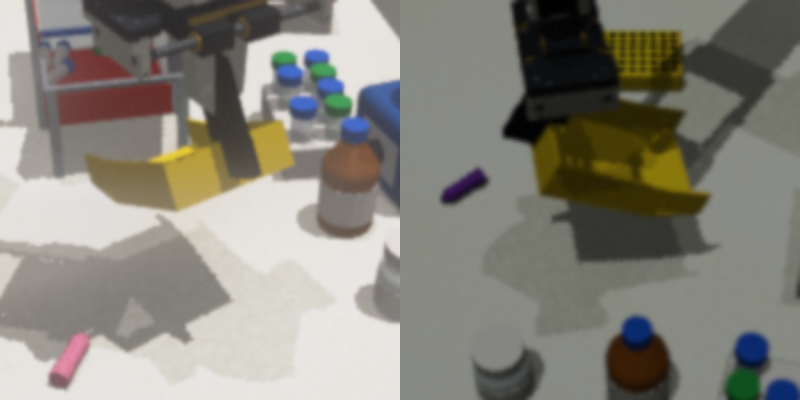

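Call:
send_rows:
  motion:
    - [[0,0.015,0,0],[0,0.035,0,0],[0,0.055,0,0],[0,0.068,0,0],[0,0.074,0,0],[0,0.078,0,0],[0,0.082,0,0],[0,0.082,0,0]]

```text
time: 19.8
tool_pos: [0.5835, -0.1452, 0.1684]
tool_rot: [-1.571, -0.01, -1.142]
contact_force: [-0.4, 0.9, -1.6]
opening: 0.0101
```

```bash
cat > l4.py <<'E'
import sys
from h import *
k=sys.argv[1]
snap('scene','c%s.png'%k);snap('side','s%s.png'%k)
b=cv2.imread('pics/c%s.png'%k)[110:270,150:310];a=cv2.imread('pics/s%s.png'%k)[150:330,170:350]
cv2.imwrite('pics/k%s.png'%k,np.hstack([cv2.resize(x,(400,400)) for x in (a,b)]))
s=sensors.observe();print(s['time'],s['tool_pos'],s['contact_force'],s['torque'],s['opening'])
E
python3 l4.py 16
```

```text
19.9 [ 0.58364838 -0.14526739  0.16876173] [ 0.40894963 -0.30841484 -1.7225029 ] [-0.05207292 -0.18551169 -0.00040864] 0.009911365676553327
```

View pics/k16.png

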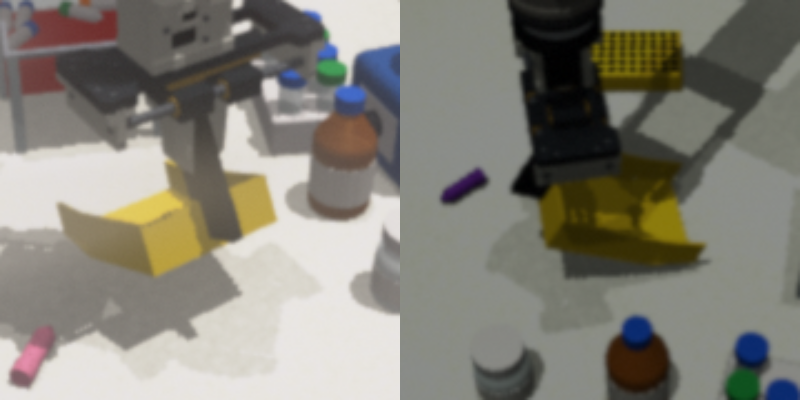

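Call:
send_rows:
  motion:
    - [[0,0.005,0,0],[0,0.01,0,0],[0,0.015,0,0],[0,0.015,0,0]]
  grip_force: 12

```text
time: 20.3
tool_pos: [0.5832, -0.1452, 0.1527]
tool_rot: [-1.572, -0.009, -1.142]
contact_force: [0.4, -1.4, -2.9]
opening: 0.0101
```

Call:
send_rows:
  motion:
    - [[0.002,0.005,0,0],[0.008,0.01,0,0],[0.016,0.017,0,0],[0.025,0.025,0,0],[0.025,0.025,0,0]]

```text
time: 20.8
tool_pos: [0.5938, -0.1697, 0.1265]
tool_rot: [-1.572, -0.008, -1.143]
contact_force: [0.2, 0.6, -1.6]
opening: 0.0098
```

```bash
python3 l4.py 17
```

```text
20.9 [ 0.5933435  -0.16850574  0.12715443] [-0.80321519  0.38434153 -1.88442842] [-0.11073454 -0.15133914 -0.03056897] 0.010009004124521902
```

View pics/k17.png

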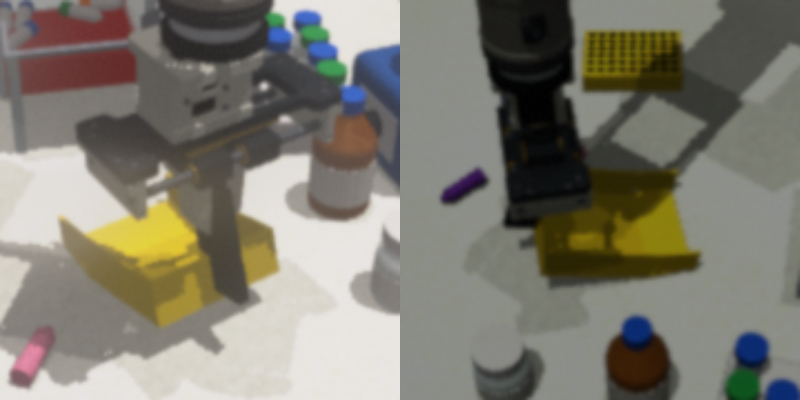

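Call:
send_rows:
  motion:
    - [[0.008,0.006,0,0],[0.016,0.013,0,0],[0.023,0.02,0,0],[0.029,0.027,0,0],[0.034,0.034,0,0],[0.036,0.04,0,0],[0.036,0.04,0,0]]

```text
time: 21.6
tool_pos: [0.609, -0.2029, 0.0877]
tool_rot: [-1.572, -0.01, -1.143]
contact_force: [-1.0, -1.7, 2.1]
opening: 0.0103
```

```bash
python3 l4.py 18
```

```text
21.7 [ 0.60877561 -0.20244942  0.0877757 ] [-0.27196734 -1.3407687   3.58464568] [-0.31226374 -0.19563447 -0.00340992] 0.009906539212290458
```

View pics/k18.png

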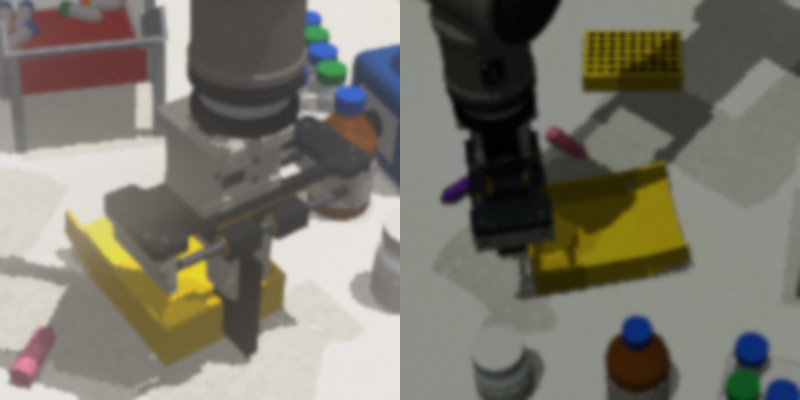

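Call:
send_rows:
  motion:
    - [[0,0.001,0,0],[0,0.001,0,0],[0,0.0,0,0]]
  grip_force: 5

```text
time: 22.0
tool_pos: [0.6085, -0.2021, 0.0874]
tool_rot: [-1.572, -0.009, -1.143]
contact_force: [0.5, 0.3, -1.5]
opening: 0.0099
```

Call:
send_rows:
  motion:
    - [[0,0,0,0],[0,0,0,0],[0,0,0,0],[0,0,0,0],[0,0,0,0],[0,-0.03,0,0],[0,-0.08,0,0],[0,-0.13,0,0]]
  gripper: 0.6

```text
time: 22.8
tool_pos: [0.6078, -0.2008, 0.2182]
tool_rot: [-1.574, -0.007, -1.143]
contact_force: [1.0, 0.2, 0.8]
opening: 0.0552
```

Call:
send_rows:
  motion:
    - [[0,-0.05,0,0],[0,-0.1,0,0],[0,-0.1,0,0],[0,-0.1,0,0]]

```text
time: 23.2
tool_pos: [0.608, -0.2001, 0.3196]
tool_rot: [-1.572, -0.009, -1.143]
contact_force: [0.4, 1.5, -0.9]
opening: 0.0548
```

```bash
python3 l4.py 19; python3 plan.py .514 .2 .32 -176.85
```

```text
23.3 [ 0.60723299 -0.19982028  0.31645229] [ 0.02886138  0.24867125 -1.05247413] [ 0.00941079 -0.15532711  0.01020601] 0.05481873523776123
shift [-0.4024 -0.0058  0.0812] twist 111.38
23.3 [ 0.6072 -0.1998  0.3165] [-1.5758 -0.0046 -1.1426] [ 0.0289  0.2487 -1.0525] 0.05481873523776123 [-0.4345  0.5296  1.051  -0.0068  1.5607 -0.8626]
```

View pics/k19.png

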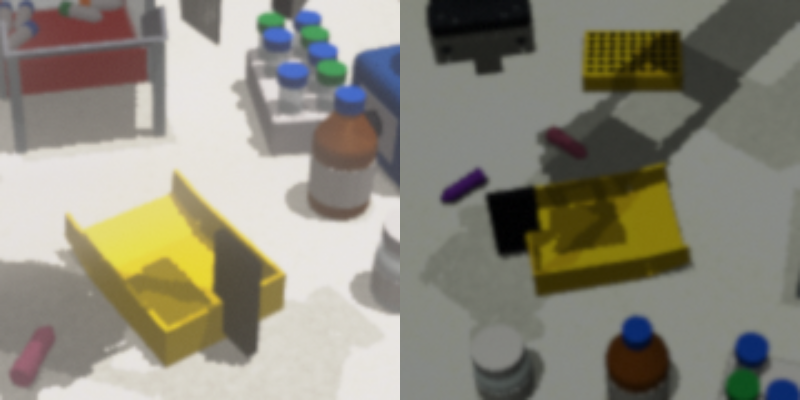

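The tray stands flat on the bench and is empty. Back to the sash.

Call:
send_rows:
  motion:
    - [[-0.05,-0.006,0.01,8],[-0.1,-0.006,0.02,16],[-0.15,-0.006,0.03,25],[-0.2,-0.006,0.04,33],[-0.25,-0.006,0.05,42],[-0.3,-0.006,0.06,50],[-0.35,-0.006,0.07,59],[-0.38,-0.006,0.08,67]]

```text
time: 24.1
tool_pos: [0.5223, 0.1721, 0.3184]
tool_rot: [-1.571, -0.01, -2.268]
contact_force: [1.3, -0.0, -0.3]
opening: 0.0549
```

```bash
python3 plan.py .514 .207 .30 -176.95
```

```text
shift [-0.0216  0.0182 -0.0288] twist 47.0
24.1 [0.5223 0.1721 0.3184] [-1.5712 -0.0095 -2.2681] [ 1.2703 -0.0097 -0.2537] 0.054882289067583294 [ 0.182   0.3521  1.3251 -0.0058  1.472   0.88  ]
```

Call:
send_rows:
  motion:
    - [[-0.0216,0,-0.0288,8.5],[-0.0216,0,-0.0288,17],[-0.0216,0,-0.0288,25],[-0.0216,0,-0.0288,34],[-0.0216,0,-0.0288,42],[-0.0216,0.01,-0.0288,47],[-0.0216,0.018,-0.0288,47],[-0.0216,0.018,-0.0288,47]]

```text
time: 24.9
tool_pos: [0.5131, 0.2068, 0.2976]
tool_rot: [-1.563, -0.012, -3.086]
contact_force: [-0.3, 0.2, 0.0]
opening: 0.0554
```

```bash
python3 plan.py .5146 .207 .245 -176.95; python3 - <<'E'
from h import *
snap('wrist','w20.png')
E
```

```text
shift [-0.0022  0.0525 -0.0006] twist 0.13
24.9 [0.5131 0.2068 0.2976] [-1.5631 -0.012  -3.086 ] [-0.3342  0.2464  0.0115] 0.05537724144596744 [ 0.2473  0.3718  1.3522 -0.0053  1.4308  1.7633]
```

View pics/w20.png

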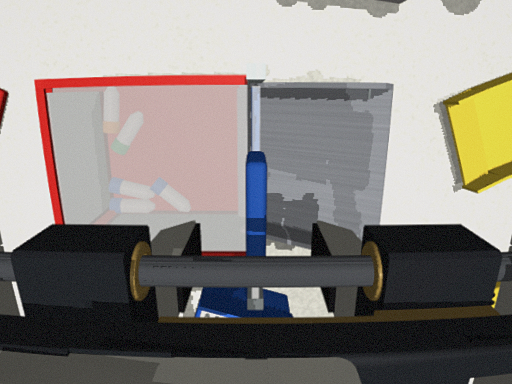

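All five tubes are visible in the bin at (110,105), (128,130), (130,187), (170,195) and (130,206), and the chute is clear. The bar is centred at col 256.

Call:
send_rows:
  motion:
    - [[-0.001,0.02,0,0],[-0.001,0.04,0,0],[-0.001,0.052,0,0],[-0.001,0.052,0,0],[-0.001,0.052,0,0]]

```text
time: 25.45
tool_pos: [0.5143, 0.2066, 0.2472]
tool_rot: [-1.564, -0.01, -3.086]
contact_force: [0.1, -0.1, 0.2]
opening: 0.055
```

Call:
send_rows:
  motion:
    - [[0,0,0,0],[0,0,0,0],[0,0,0,0],[0,0,0,0],[0,0,0,0],[0,0,0,0],[0,0,0,0],[0,0,0,0]]
  gripper: 0
  grip_force: 30

```text
time: 26.25
tool_pos: [0.5143, 0.2066, 0.2472]
tool_rot: [-1.564, -0.01, -3.086]
contact_force: [-0.0, -0.7, 0.5]
opening: 0.0121
```

Call:
send_rows:
  motion:
    - [[0,0.01,0,0],[0,0.025,0,0],[0,0.04,0,0],[0,0.055,0,0],[0,0.065,0,0],[0,0.071,0,0],[0,0.073,0,0],[0,0.073,0,0]]

```text
time: 27.05
tool_pos: [0.5143, 0.2066, 0.1769]
tool_rot: [-1.565, -0.006, -3.086]
contact_force: [-4.1, 1.4, 17.4]
opening: 0.0117
```

It moved 70.3 mm and stopped at 17 N, so the sash is closed. I'll release and retreat.

Call:
send_rows:
  motion:
    - [[0,0,0,0],[0,0,0,0],[0,0,0,0],[0,0,0,0],[0,0,0,0],[0,-0.03,0,0],[0,-0.07,0,0],[0,-0.12,0,0]]
  gripper: 0.6

```text
time: 27.85
tool_pos: [0.5141, 0.207, 0.2964]
tool_rot: [-1.564, -0.01, -3.086]
contact_force: [1.2, 0.0, 0.3]
opening: 0.055
```

Call:
send_rows:
  motion:
    - [[0,-0.03,0.03,0],[0,-0.04,0.08,0],[0,-0.04,0.13,0],[0,-0.04,0.18,0],[0,-0.04,0.2,0],[0,-0.04,0.2,0],[0,-0.04,0.2,0]]

```text
time: 28.55
tool_pos: [0.5256, 0.0076, 0.3376]
tool_rot: [-1.565, -0.011, -3.087]
contact_force: [0.0, 0.8, -0.0]
opening: 0.0549
```

```bash
python3 - <<'E'
from h import *
snap('scene','c21.png');c=snap('side','s21.png')
a=cv2.imread('pics/s21.png')[95:220,140:260];cv2.imwrite('pics/s21c.png',cv2.resize(a,None,fx=4.5,fy=4.5,interpolation=cv2.INTER_CUBIC))
s=sensors.observe();print(s['time'],s['tool_pos'],s['opening'],s['qvel'])
E
```

```text
28.65 [0.52557676 0.00870934 0.337688  ] 0.05540578955511559 [ 0.01106586 -0.00174708  0.00018932 -0.00307671 -0.00050197 -0.00204356]
```

View pics/s21c.png

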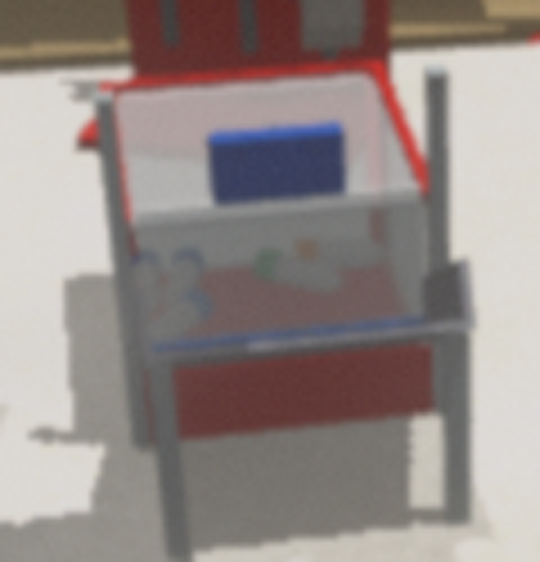

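View pics/c21.png

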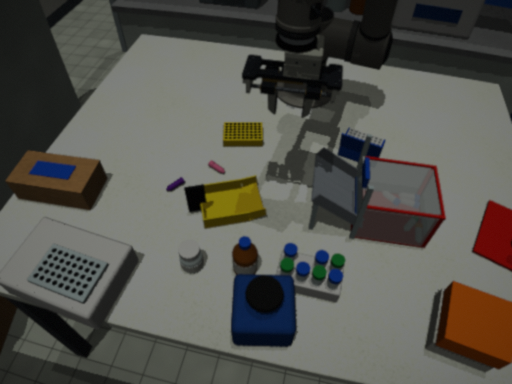

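The sash handle is at exactly its initial pixels, with its top edge at crop (207,130)–(342,125). All five tubes are inside, the tray is upright and empty at (230,202), and the bystanders have not moved. Handing in.

```bash
python3 -c "
from cell import hand_in
print(hand_in())"
```

```text
the job is handed in; nothing more can be done
None
```

The job is finished and handed in at about 29 s on the robot clock, well inside the 70 s limit.

- **Raising the sash:** I lifted it by the blue handle 70.5 mm to its stop, where the force rose to 22 N with no further movement.
- **Tipping the tray:** I rested the tray on the chute's upper edge, eased the grip and raised the hand. This tilted it about 40°, and all five tubes rolled into the bin. At 12 N the first try did not pivot, because the pads held the tray nearly level, so I set it back on the edge and repeated at 5 N.
- **Returning the tray:** I stood it back upright and flat on the bench, about 1 cm from where it started.
- **Closing the sash:** I pushed it down 70.3 mm to its stop, at 17 N, then released it and moved the arm clear.

**Last checks:** The final pictures show all five tubes inside the bin (three blue caps, one green, one orange) and the chute and tray empty. The sash handle is back at its starting pixels, and the bottle, jar, rack and the pink and purple look-alikes have not visibly moved.

No final check failed. The one disagreement was during the pour: my picture-based tilt read 6° where the hand position implied about 11°. The next picture showed the tray tilting as planned. The wrist force readings were noisy by about 1 N.

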